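Match the spacer to the blank and lock the bench jig

TASK

A walnut blank sits in one side of the green clamping jig; from the three pale spacer bars pick the one exactly as long as that blank, lay it flat on the bench in the empty side of the jig, running from jaw to jaw, and push the sliding jaw up snug against both. Only then fetch the red-handled key, stand it over the brass bar of the lock screw, turn the screw clockwise until it stops, and leave the key standing on it. Leave the other spacers, the spare blanks and everything else on the bench where they are.

Things in the scene. Friction and masses are not known exactly. Their poses are not given: they have to be found in the camera images.
- vise: green clamping jig fixed to the bench, 365 mm long; origin on the bench plane, x along the closing direction. Fixed jaw: inner face at x = +100 mm, 25 thick, 230 wide (y -115..115), 60 high, with a 10 mm high flange behind to x = 175. Lock housing x -190..-120, y -45..45, 40 high. The walnut blank stands on the bench between the jaws at about x = 32, y = +68
- bay (a point): centre, on the bench, of the jig's empty side for the spacer, at jig x = +32, y = -68 mm, axes as the jig's. This side spans jig y -115 to -8, where it ends at the steel guide bar (radius 8 mm, along x at jig y = 0, axis 14 mm above the bench)
- jaw (a joint): sliding jaw, m, grows as it closes towards +x of the jig, 0..0.08. Its inner face is at jig x = -60 mm + value, so the free gap between the jaws is 160 mm - value. Jaw 25 mm thick, 230 mm wide, 60 mm high. Slides stiffly (about 4 N) and stays where left
- jaw_tab (a point): centre of the top edge of the orange grip tab that stands on the sliding jaw: tab 16 mm thick along the jig's x, 60 mm along y, from 58 to 96 mm above the bench; this point is 96 mm up
- screw (a joint): lock screw on the housing, rad, vertical axis, grows clockwise seen from above, from loose (0 to 0.25 at the start) to the stop at 1.0
- screw_head (a point): point on the lock screw's axis, on top of its dark disc (radius 26 mm), 46 mm above the bench. A brass bar stands on the disc: 34 mm long, 8 mm thick, 14 mm high, centred on the axis. This point's x axis lies along the bar and turns with it
- key: red-handled steel turnkey standing upright, 116 mm tall; origin in the centre of its underside, z up the shaft. Its foot (40 x 39 mm) has an open slot along the key's x axis, 15 mm wide and 22 mm deep, that straddles the screw's brass bar. Round shaft of radius 9 mm from 30 to 81 mm up; red handle block 60 mm along x, 24 mm along y, from 81 to 116 mm up
- blank_short: dark walnut blank, 96 mm long (its x), 80 mm wide (y), 50 mm high; origin in the centre of its underside. One of the three blanks is in the jig, the other two stand beside it as stock
- blank_middle: dark walnut blank, 114 mm long (its x), 80 mm wide (y), 50 mm high; origin in the centre of its underside. One of the three blanks is in the jig, the other two stand beside it as stock
- blank_long: dark walnut blank, 132 mm long (its x), 80 mm wide (y), 50 mm high; origin in the centre of its underside. One of the three blanks is in the jig, the other two stand beside it as stock
- spacer_short: pale plywood spacer bar lying on the bench, 96 mm long (its x), 36 mm wide (y), 50 mm high; origin in the centre of its underside. Partner of the blank of equal length
- spacer_middle: pale plywood spacer bar lying on the bench, 114 mm long (its x), 36 mm wide (y), 50 mm high; origin in the centre of its underside. Partner of the blank of equal length
- spacer_long: pale plywood spacer bar lying on the bench, 132 mm long (its x), 36 mm wide (y), 50 mm high; origin in the centre of its underside. Partner of the blank of equal length
- mallet: bystander: mallet lying on the bench, origin on the bench plane; wooden handle of radius 12 mm from x = -120 to the head at x = +110; head 126 mm long along y, radius 24 mm (red and yellow faces)
- glue: bystander: yellow glue bottle standing among the spacers, radius 32 mm, 170 mm tall, origin under its centre
- tape: bystander: roll of blue tape lying flat, outer radius 45 mm, 36 mm high, origin under its centre
- wax: bystander: brass-coloured wax tin, radius 32 mm, 40 mm high, origin under its centre
- mug: bystander: blue mug, radius 40 mm, 90 mm high, origin under its centre, handle to its +y

How it is judged:
By the outcome, as a careful person would: the job done as asked, in the order asked, and still so for the second after the job is handed in, with the robot touching nothing.
It also fails if it takes over 72 s, if anything falls off the work surface, if the arm or the gripper's body presses on something with over 40 N, if the wrist force passes 120 N, or if a joint passes its speed limit or range.

ROBOT

A 7-joint arm with a two-finger parallel gripper is mounted at the origin on the work surface. World frame = base frame: x ahead of the robot, y to its left, z up, the work surface at z = 0. Lengths are in m, angles in rad, forces in N, time in s.
With the tool pointing down it reaches from about 0.425 to 0.925 m from the base axis. Payload 6.8 kg.
Tool frame: the origin (TCP) lies midway between the tips of the shut fingers; the grasp point (between the pads) lies 19 mm behind it (bot.pinch_z is the distance from the TCP to the grasp point, in m); z points along the fingers, y is the line along which they close (so a half turn about z gives the same grasp; the last joint's range is limited). The gripper opens to 85 mm and grips with 20 to 120 N. Pads are 22 mm wide; open, the fingers measure 114 mm over their backs; the gripper's body (76 mm by 85 mm) begins 54 mm behind the grasp point. The pads swing forward as they close: fully open they stand 13 mm farther back than shut.
Start: joints at [-1.277, 0.477, 0.022, 1.555, -0.011, 1.109, -0.083], TCP at [0.264, 0.621, 0.231] pointing down, gripper open.
Joint ranges: [-2.96, 2.96], [-0.34, 2.1], [-1.41, 1.46], [0.24, 2.44], [-1.37, 4.51], [0.17, 1.92], [-2.96, 2.96]. Speed limits (rad/s): [2.39, 2.39, 3.14, 3.14, 3.14, 3.14, 3.14].

INTERFACE

Orientations are given as a unit quaternion [w, x, y, z].
In Python, from station import bot, imaging gives the robot as it stands. The module is installed in compiled form; this text tells all that it offers.
- The arm moves only by the tool carry_out, never from a script. Its argument "targets" is a list of rows, each a list of 5 numbers: the shift along the tool's x, y, z in cm, then the turn about the tool's z in degrees, then the opening, from -1 (shut) to 1 (fully open). In form: [[x, y, z, yaw, gripper], ...]. A call has 1 to 12 rows; each row shifts and turns the commanded pose from where the row before left it, along the tool's axes as they then stand; what a row does not reach is not made up. A row lasts 1/10 s, in which the tool goes at most 50 mm and 8.59 degrees, less where a joint would pass 70% of its speed; a pose out of reach is approached as far as the arm can. A call is refused whole if a number of a shift passes 5 or a number of a turn 8.59, either way. A call with a gripper value outside its range is refused whole. The fingers move at their own pace and stop on an object; "force" is the grip in N (left out, the last holds). Time passes only in rows, so rows that do not move let the fingers close. It gives the time, the measured TCP pose, the force, the opening and the grip force at its end, in the units of the state.
- bot.get_obs(): the state, without advancing time (a new reading comes with each control period).
- imaging.read_camera(name): name is "scene" or "top" or "wrist"; returns the picture (420x560x3 uint8, red, green, blue); there is no depth.
- imaging.calibration(name): a dict with "fx", "fy", "cx", "cy" (pixels), "extrinsics" (4x4, takes a point from world to camera coordinates). Camera axes: x right, y up, looking along -z (the intrinsics and any distortion apply to the point x, -y, -z); pixel columns grow to the right and rows downward; lengths in m; the calibration is good to about 2 mm. The wrist camera is an equidistant fisheye: a pixel r from the principal point sees the ray r / f radians off the axis. A picture is of the moment at which its call begins: read the wrist's pose just before it. calibration takes no time and is no camera call; for the wrist camera it gives the pose at the moment of the call.
- bot.hand_in(): hands the job in; it is judged then, once.
The state is a dict: "t": time; "q": joint angles; "joint_vel": joint speeds; "joint_torque": joint torques, N m; "eef_pos": TCP position; "tool_rot": TCP orientation; "contact_force": force on the tool from outside, world axes, zero at the start; "torque": the same for the moment, N m; "gripper_width": opening from 0.0 (shut) to 1.0 (fully open); "grasp_force": force on a finger pad.
Only numpy, scipy, OpenCV 4.12 (cv2) and the standard library are available. Lean on these libraries where they do the work, as an engineer would, in place of code of your own. Each camera call takes 0.05 s, during which the arm holds its last target. There are 200 camera calls.

## Working session

There is one attempt and no reset: what is moved stays moved. The work goes in short steps, Python scripts to look and compute and a tool call to move; the robot and the scene stay as the last step left them, time stands still between calls to the robot, and variables do not carry over. Pictures are saved under pics/ and viewed, at most 10 in all, crops included, and the job is handed in when it is done.

Besides the shell and the picture viewer there is one more tool, called after "Call:" as name(argument=value, ...) on one line, values as JSON. carry_out: Moves the arm, as the interface text tells. Its arguments: {"type":"object","properties":{"targets":{"type":"array"},"force":{"type":"number"}},"required":["targets"]}

```bash
mkdir -p pics; python3 - <<'E'
from station import bot, imaging
import cv2
o=bot.get_obs(); print(o['t'],o['eef_pos'],o['tool_rot'],o['gripper_width'],bot.pinch_z)
for n in ['scene','top']:
    im=imaging.read_camera(n); cv2.imwrite(f'pics/{n}0.png',cv2.cvtColor(im,cv2.COLOR_RGB2BGR))
    c=imaging.calibration(n); print(n,c)
E
```

```text
0.0 [0.26374421 0.62067337 0.23032119] [-1.14256054e-04  1.99535434e-01  9.79890166e-01 -9.27587548e-04] 1.0001034060303822 0.0187
scene {'fx': 523.8481094220665, 'fy': 523.8481094220665, 'cx': 276.75497034372427, 'cy': 200.89597536498457, 'extrinsics': array([[-0.78258737,  0.62226565,  0.01850608,  0.4330798 ],
       [-0.3406158 , -0.45287667,  0.82394393,  0.10880524],
       [ 0.52109298,  0.63850464,  0.56636908, -2.32911387],
       [ 0.        ,  0.        ,  0.        ,  1.        ]])}
top {'fx': 506.7177826325828, 'fy': 506.7177826325828, 'cx': 280.9498831748755, 'cy': 213.06190607468423, 'extrinsics': array([[ 0.02403646, -0.99964395,  0.01158555, -0.02288833],
       [ 0.98768337,  0.02553794,  0.15436765, -0.57831443],
       [-0.15460855,  0.00773241,  0.98794555, -1.52495653],
       [ 0.        ,  0.        ,  0.        ,  1.        ]])}
```

View pics/scene0.png

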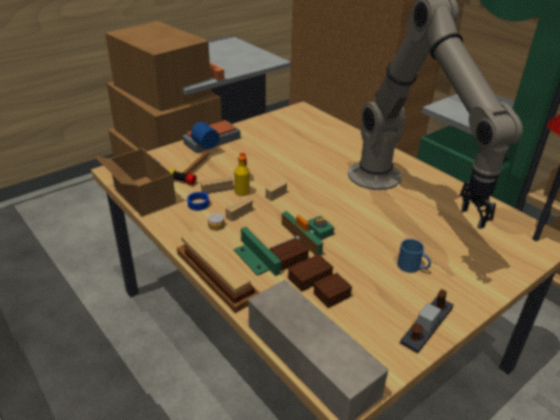

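View pics/top0.png

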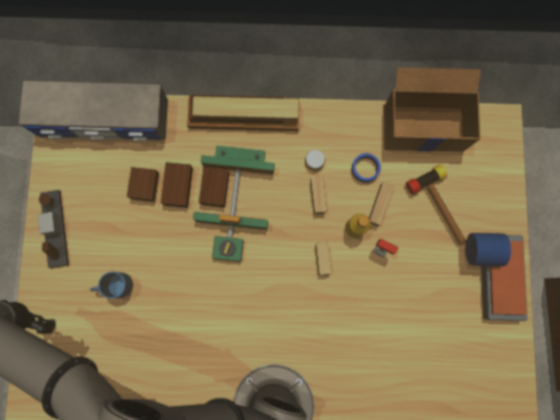

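The overview shows the jig around top pixel (232,205), with the middle blank of the row (214,186) inside it and stock blanks at (177,185) and (143,184). The spacers are at (319,192), (323,259) and (382,203), the glue bottle at (359,227), and the key at (385,247). Next come rough positions and an enlarged top crop.

```bash
cat > h.py <<'E'
from station import bot, imaging
import numpy as np, cv2
from scipy.spatial.transform import Rotation as R
def ray(c,uv,fish=False):
    uv=np.atleast_2d(uv).astype(float); x=(uv[:,0]-c['cx'])/c['fx']; y=(uv[:,1]-c['cy'])/c['fy']
    if fish:
        th=np.hypot(x,y); s=np.where(th>1e-9,np.sin(th)/np.maximum(th,1e-9),1); d=np.c_[x*s,-y*s,-np.cos(th)]
    else: d=np.c_[x,-y,-np.ones_like(x)]
    E=np.array(c['extrinsics']); return -E[:3,:3].T@E[:3,3], d@E[:3,:3]
def onz(c,uv,z,fish=False):
    o,d=ray(c,uv,fish); return o+d*((z-o[2])/d[:,2])[:,None]
def proj(c,P,fish=False):
    E=np.array(c['extrinsics']); p=np.atleast_2d(P)@E[:3,:3].T+E[:3,3]; x,y,z=p[:,0],-p[:,1],-p[:,2]
    if fish:
        r=np.hypot(x,y); k=np.arctan2(r,z)/np.maximum(r,1e-9)
    else: k=1/z
    return np.c_[c['cx']+c['fx']*x*k,c['cy']+c['fy']*y*k]
def tool():
    o=bot.get_obs(); return o['eef_pos'],R.from_quat(np.array(o['tool_rot']),scalar_first=True),o
def save(n,im,box=None,s=1):
    if box: im=im[box[1]:box[3],box[0]:box[2]]
    cv2.imwrite(f'pics/{n}.png',cv2.cvtColor(cv2.resize(im,None,fx=s,fy=s,interpolation=cv2.INTER_CUBIC),cv2.COLOR_RGB2BGR))
E
python3 - <<'E'
from h import *
c=imaging.calibration('top'); np.set_printoptions(precision=3,suppress=True)
for n,uv,z in [('sA',(319,192),.05),('sB',(323,259),.05),('sC',(382,203),.05),('glue',(359,227),.12),('key',(387,246),.116),('jigblank',(214,186),.05),('tab',(230,219),.096),('screw',(228,248),.06),('mug',(116,285),.09),('fix',(238,165),.06)]:
    print(n,onz(c,uv,z)[0])
im=cv2.imread('pics/top0.png')[:,:,::-1]
save('top_crop',im,(190,140,410,275),3.6)
_,r,o=tool(); print(r.as_matrix()); w=imaging.calibration('wrist'); print(w)
E
```

```text
sA [ 0.647 -0.125  0.05 ]
sB [ 0.44 -0.14  0.05]
sC [ 0.618 -0.321  0.05 ]
glue [ 0.531 -0.238  0.12 ]
key [ 0.478 -0.321  0.116]
jigblank [0.658 0.202 0.05 ]
tab [0.549 0.144 0.096]
screw [0.465 0.15  0.06 ]
mug [0.346 0.47  0.09 ]
fix [0.724 0.129 0.06 ]
[[-0.92   0.391 -0.001]
 [ 0.391  0.92  -0.002]
 [-0.    -0.002 -1.   ]]
{'fx': 325.19226210127806, 'fy': 325.19226210127806, 'cx': 279.4682567339974, 'cy': 214.3155483603685, 'extrinsics': array([[ 0.391,  0.92 , -0.003, -0.674],
       [-0.881,  0.373, -0.291,  0.038],
       [-0.266,  0.116,  0.957, -0.381],
       [ 0.   ,  0.   ,  0.   ,  1.   ]])}
```

View pics/top_crop.png

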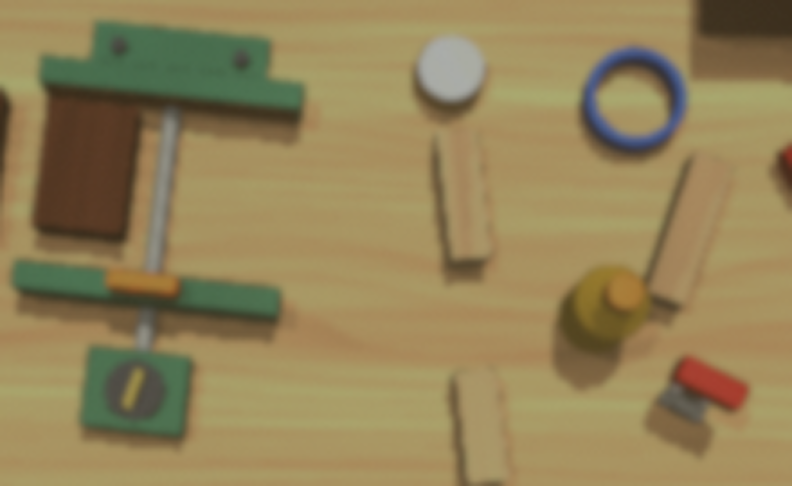

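The crop confirms it: the blank fills the +y side of the jig, the jig's x axis is about -7° in world yaw, and the bay is on the right (-y) side. I'll move the wrist camera over the jig for a closer measurement.

Call:
carry_out(targets=[[-3.8, -2.9, -0.6, 0, 1], [-3.8, -2.9, -0.6, 0, 1], [-3.8, -2.9, -0.6, 0, 1], [-3.8, -2.9, -0.6, 0, 1], [-3.8, -2.9, -0.6, 0, 1], [-3.8, -2.9, -0.6, 0, 1], [-3.8, -2.9, -0.6, 0, 1], [-3.8, -2.9, -0.6, 0, 1], [-3.8, -2.9, -0.6, 0, 1], [-3.8, -2.9, -0.6, 0, 1], [-3.8, -2.9, -0.6, 0, 1], [-3.8, -2.9, -0.6, 0, 1]])

```text
t: 1.3
eef_pos: [0.5479, 0.1208, 0.3034]
tool_rot: [-0.0, 0.199, 0.98, 0.0]
contact_force: [1.5, -0.2, -0.4]
gripper_width: 0.999
grasp_force: 0.0
```

Call:
carry_out(targets=[[0, 0, 0, -8, 1], [0, 0, 0, -8, 1], [0, 0, 0, 0, 1], [0, 0, 0, 0, 1]])

```text
t: 1.7
eef_pos: [0.5473, 0.1228, 0.303]
tool_rot: [-0.0, 0.063, 0.998, -0.0]
contact_force: [-0.2, -0.0, -0.4]
gripper_width: 0.997
grasp_force: 0.0
```

```bash
cat >> h.py <<'E'
def plan(x,y,z,ydeg=None):
    "shift in tool axes (cm) to world TCP x,y,z, then turn so that tool y stands at ydeg"
    p,r,o=tool(); d=r.inv().apply(np.array([x,y,z])-p)*100; m=r.as_matrix()
    a=np.degrees(np.arctan2(m[1,1],m[0,1])); t=0 if ydeg is None else (a-ydeg+90)%180-90
    print('shift cm',d.round(2),'norm',np.linalg.norm(d).round(2),'turn',round(t,2),'yaw now',round(a,2))
def wrist(n,**k):
    c=imaging.calibration('wrist'); im=imaging.read_camera('wrist'); np.save(f'pics/{n}.npy',np.array([c['fx'],c['fy'],c['cx'],c['cy'],*np.ravel(c['extrinsics'])]))
    cv2.imwrite(f'pics/{n}_raw.png',cv2.cvtColor(im,cv2.COLOR_RGB2BGR)); save(n,im,**k); return c,im
def cal(n):
    a=np.load(f'pics/{n}.npy'); return dict(fx=a[0],fy=a[1],cx=a[2],cy=a[3],extrinsics=a[4:].reshape(4,4))
E
python3 -c "
from h import *
p,r,o=tool();print(p,o['q'],o['t'],o['joint_vel'].max() if hasattr(o['joint_vel'],'max') else 0)
wrist('w1',s=1.4)
plan(.52,-.22,.28)"
```

```text
[0.54726801 0.12275878 0.30300434] [-0.53921447  0.22670536  0.249127    1.75778947 -0.0604699   1.16516152
  1.17264417] 1.7 0.0030253217437009963
shift cm [ -1.58 -34.36   2.31] norm 34.47 turn 0 yaw now 82.82
```

View pics/w1.png

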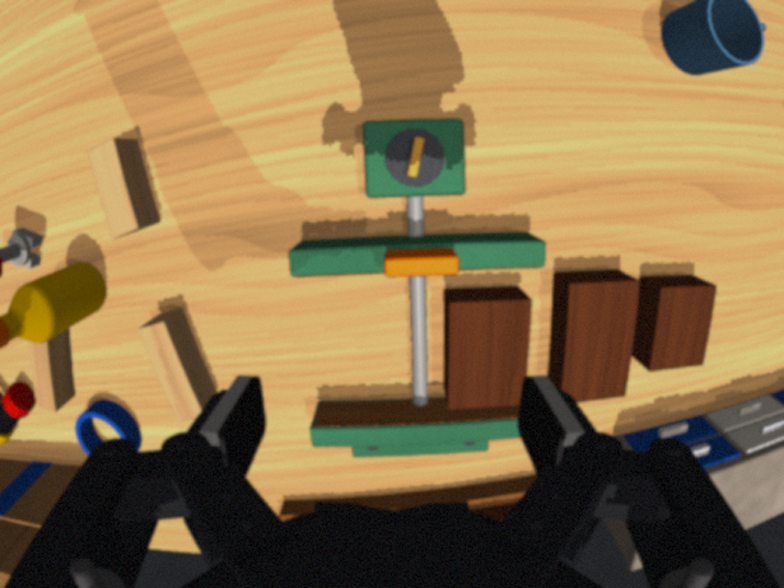

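The wrist view clearly shows the screw at (415,157), the tab's top edge near (422,250), the jig blank's top face (445,300)–(525,408), the fixed jaw at about y=400, and the other blanks at (595,340) and (675,320). I'll turn these pixels into lengths and a jig pose, then look over the spacers.

```bash
python3 - <<'E'
from h import *
np.set_printoptions(precision=4,suppress=True)
c=cal('w1')
g=lambda pts,z: onz(c,np.array(pts)/1.4,z,True)
for n,pts,z in [('jb',[(445,301),(528,299),(524,408),(447,409)],.05),('stock1',[(553,283),(636,281),(627,396),(552,401)],.05),('stock2',[(640,288),(714,287),(703,362),(653,368)],.05)]:
    P=g(pts,z)[:,:2]; print(n,P.mean(0),'len',np.linalg.norm(P[0]-P[3]),np.linalg.norm(P[1]-P[2]),'w',np.linalg.norm(P[0]-P[1]))
print('jaw inner lower top edge ends',g([(291,276),(545,265)],.06)); print('jaw outer top',g([(291,251),(545,240)],.06))
print('fixed back top',g([(313,445)],.06),'fixed inner top',g([(315,427)],.06))
print('housing',g([(363,121),(465,121),(465,193),(367,195)],.04))
print('screw',g([(414,157)],.046),'bar',g([(420,138),(412,176)],.06))
print('tab top',g([(386,254),(459,251),(459,270),(386,276)],.096))
E
```

```text
jb [0.6614 0.2012] len 0.11383831924730725 0.11773064190523613 w 0.07896781527535601
stock1 [0.6635 0.3143] len 0.12724478924188268 0.13035028842863416 w 0.09158320881909003
stock2 [0.6622 0.4211] len 0.0966710964382515 0.08941111807603003 w 0.10168737931633398
jaw inner lower top edge ends [[0.5563 0.0315 0.06  ]
 [0.5741 0.2586 0.06  ]]
jaw outer top [[0.534  0.0356 0.06  ]
 [0.5513 0.2598 0.06  ]]
fixed back top [[0.7344 0.0174 0.06  ]] fixed inner top [[0.7124 0.0241 0.06  ]]
housing [[0.4301 0.1123 0.04  ]
 [0.4402 0.2014 0.04  ]
 [0.5047 0.1941 0.04  ]
 [0.4963 0.1071 0.04  ]]
screw [[0.4679 0.1523 0.046 ]] bar [[0.4526 0.1585 0.06  ]
 [0.4839 0.1479 0.06  ]]
tab top [[0.5409 0.1191 0.096 ]
 [0.5454 0.1764 0.096 ]
 [0.5607 0.175  0.096 ]
 [0.5585 0.1168 0.096 ]]
```

Call:
carry_out(targets=[[0, -4.5, 0, 0, 1], [0, -4.5, 0, 0, 1], [0, -4.5, 0, 0, 1], [0, -4.5, 0, 0, 1], [0, -4.5, 0, 0, 1], [0, -4.5, 0, 0, 1], [0, -4.5, 0, 0, 1], [0, -2.5, 0, 0, 1], [0, 0, 0, 0, 1]])

```text
t: 2.65
eef_pos: [0.5045, -0.2192, 0.3035]
tool_rot: [0.0, 0.066, 0.998, -0.001]
contact_force: [-0.0, 0.4, 0.4]
gripper_width: 1.002
grasp_force: 0.0
```

```bash
python3 -c "
from h import *
p,r,o=tool();print(p,o['t'])
wrist('w2',s=1.4)"
```

```text
[ 0.50454411 -0.21918631  0.30349962] 2.65
```

View pics/w2.png

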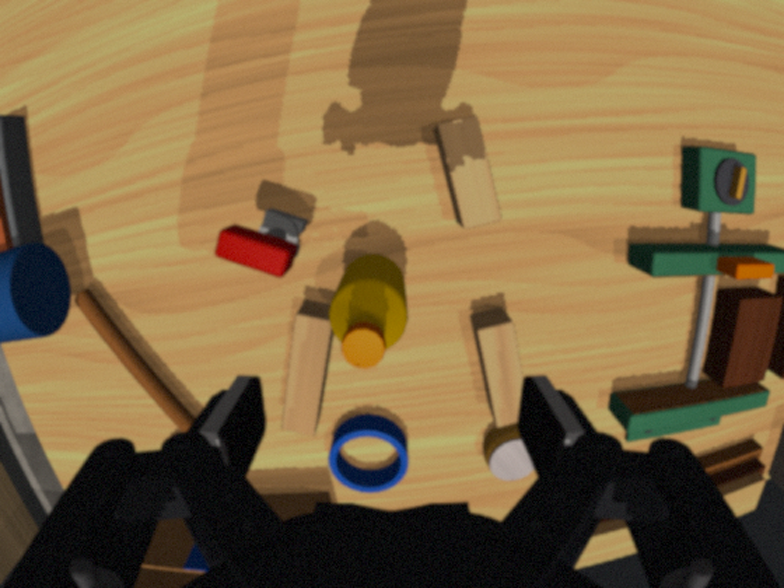

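Image w2 shows spacer C beside the glue (top face from (299,316) to (300,432)), spacer A (480,328)–(512,425) next to the wax tin, and spacer B (440,125)–(499,220). The key's red handle is at (256,250). Next I measure lengths.

```bash
python3 - <<'E'
from h import *
np.set_printoptions(precision=4,suppress=True)
c=cal('w2'); w1=cal('w1'); t=imaging.calibration('top')
g=lambda pts,z,c=c: onz(c,np.array(pts)/1.4,z,True)
def rep(n,P):
    P=P[:,:2]; a=(P[2]+P[3]-P[0]-P[1])/2; print(n,P.mean(0),'len',np.linalg.norm(P[0]-P[3]),np.linalg.norm(P[1]-P[2]),'w',np.linalg.norm(P[0]-P[1]),np.linalg.norm(P[2]-P[3]),'yaw',np.degrees(np.arctan2(a[1],a[0])))
rep('C w2',g([(299,316),(331,321),(314,434),(284,429)],.05))
rep('A w2',g([(480,328),(512,321),(523,420),(498,428)],.05))
rep('B w2',g([(440,127),(476,119),(499,219),(465,227)],.05))
T=lambda pts: onz(t,np.array(pts)/3.6+np.array([190,140]),.05)
rep('A top',T([(448,262),(489,258),(474,130),(436,134)]))
rep('B top',T([(462,488),(508,484),(497,368),(452,374)]))
rep('C top',T([(651,292),(685,308),(731,165),(693,152)]))
for z in (.1,.116): print('key handle',z,g([(219,230),(228,227),(294,250),(285,275),(217,255)],z))
# annotated enlargement
im=cv2.imread('pics/w2_raw.png')[:,:,::-1]
a=cv2.resize(im[75:315,130:390],None,fx=3,fy=2.5) if 0 else im
save('w2c',im,(140,75,390,260),3.2)
E
```

```text
C w2 [ 0.6193 -0.3198] len 0.12859397280162357 0.12831418624115057 w 0.030527734148980107 0.03219652048427446 yaw -19.00080218974879
A w2 [ 0.6438 -0.1256] len 0.11584452073991708 0.1130647744839624 w 0.0314787691109918 0.027686403569759464 yaw 5.578832176982907
B w2 [ 0.4449 -0.1426] len 0.09054931811863495 0.09074213800771036 w 0.03238416927116153 0.03159783194358277 yaw 7.14019289063687
A top [ 0.6398 -0.123 ] len 0.11284072880052967 0.113145982978805 w 0.03546846810078478 0.03326600109843876 yaw 6.653567979487899
B top [ 0.4397 -0.1408] len 0.09656067995495307 0.0983908453536958 w 0.03899370650676707 0.0387356407030132 yaw 5.8754009918965675
C top [ 0.6159 -0.3204] len 0.12910684663600794 0.13257444006969743 w 0.03193711128129175 0.034630121502241325 yaw -17.278082201165617
key handle 0.1 [[ 0.4586 -0.3535  0.1   ]
 [ 0.4576 -0.3453  0.1   ]
 [ 0.4844 -0.2942  0.1   ]
 [ 0.5033 -0.3053  0.1   ]
 [ 0.4785 -0.3597  0.1   ]]
key handle 0.116 [[ 0.4573 -0.3469  0.116 ]
 [ 0.4563 -0.339   0.116 ]
 [ 0.4819 -0.2903  0.116 ]
 [ 0.4999 -0.3008  0.116 ]
 [ 0.4763 -0.3527  0.116 ]]
```

View pics/w2c.png

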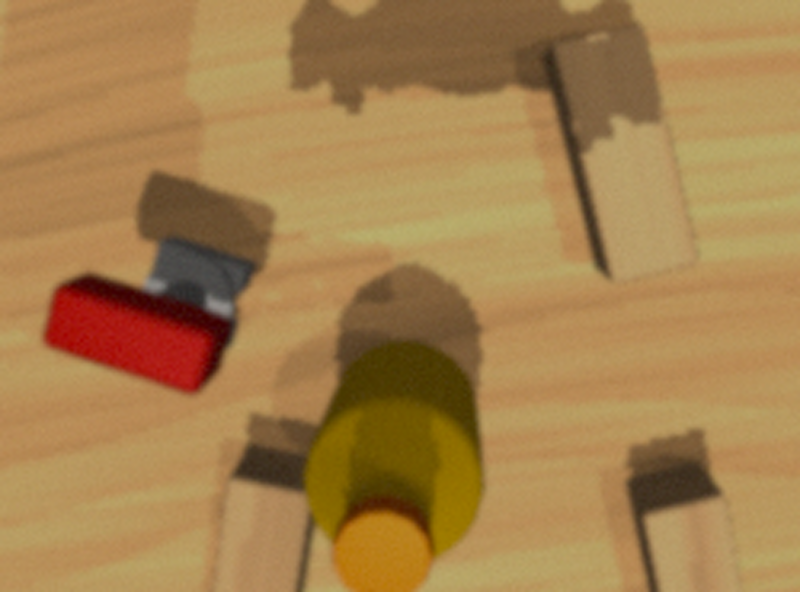

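Spacer A is the middle one (113–116 mm), which matches the jig blank at 114 mm. B is short and C is long. The jig comes out at origin (0.622, 0.1395), yaw -5°, with the jaw value about 2.5 mm. I'll move above A.

```bash
python3 -c "
from h import *
plan(.642,-.1245,.26,96.3)"
```

```text
shift cm [-12.38  10.86   4.32] norm 17.03 turn -13.64 yaw now 82.66
```

Call:
carry_out(targets=[[-3.1, 2.7, 0, 0, 1], [-3.1, 2.7, 0, 0, 1], [-3.1, 2.7, 1.0, 0, 1], [-3.1, 2.7, 1.3, 0, 1], [0, 0, 1, -6.8, 1], [0, 0, 1, -6.8, 1], [0, 0, 0, 0, 1], [0, 0, 0, 0, 1]])

```text
t: 3.5
eef_pos: [0.6423, -0.1215, 0.2603]
tool_rot: [-0.0, -0.056, 0.998, 0.0]
contact_force: [-0.0, -0.1, 0.4]
gripper_width: 0.999
grasp_force: 0.0
```

```bash
python3 - <<'E'
from h import *
p,r,o=tool();print(p,o['t'])
c,im=wrist('w3',s=1.4)
# predicted outline of A for check
def box(cx,cy,yaw,L,W,z):
    e=np.array([np.cos(np.radians(yaw)),np.sin(np.radians(yaw))]); n=np.array([-e[1],e[0]])
    return np.array([[*(np.array([cx,cy])+sx*L/2*e+sy*W/2*n),z] for sx,sy in((-1,1),(-1,-1),(1,-1),(1,1))])
im2=cv2.resize(im,None,fx=1.4,fy=1.4,interpolation=cv2.INTER_CUBIC)
for B,col in((box(.642,-.1245,6.3,.114,.036,.05),(255,0,0)),(box(.642,-.1245,6.3,.114,.036,0),(0,0,255)),(box(.6617-.0021,.2045,-5,.114,.08,.05),(0,255,0))):
    cv2.polylines(im2,[np.int32(proj(c,B,True)*1.4)],True,col,1)
save('w3o',im2)
plan(.642,-.1245,.013,96.3)
E
```

```text
[ 0.6423125  -0.12145522  0.26034769] 3.5
shift cm [ 0.09 -0.26 24.78] norm 24.78 turn 0.14 yaw now 96.44
```

View pics/w3o.png

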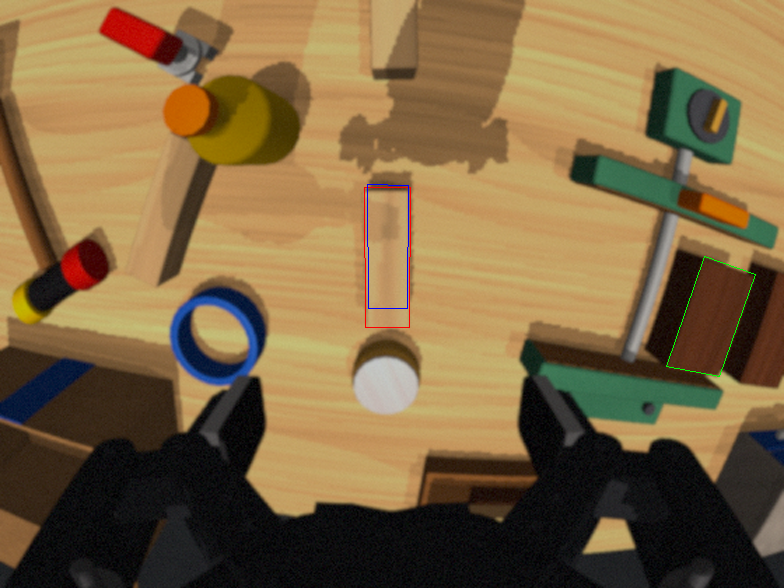

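The overlay fits spacer A within about 2 px (red outline 366–409, 187–327). I'll descend and grip.

Call:
carry_out(targets=[[0, -0.3, 4.5, 0, 1], [0, 0, 4.5, 0, 1], [0, 0, 4.5, 0, 1], [0, 0, 4.5, 0, 1], [0, 0, 3.5, 0, 1], [0, 0, 2.3, 0, 1], [0, 0, 1.0, 0, 1], [0, 0, 0, 0, -1], [0, 0, 0, 0, -1], [0, 0, 0, 0, -1], [0, 0, 0, 0, -1], [0, 0, 0, 0, -1]], force=60)

```text
t: 4.75
eef_pos: [0.6441, -0.126, 0.0143]
tool_rot: [0.002, -0.057, 0.998, -0.0]
contact_force: [-0.5, -0.6, 6.7]
gripper_width: 0.411
grasp_force: 61.1
```

Call:
carry_out(targets=[[0, 0, 0, 0, -1], [0, 0, 0, 0, -1], [0, 0, -3, 0, -1], [0, 0, -3, 0, -1], [0, 0, -3, 0, -1], [0, 0, 0, 0, -1]])

```text
t: 5.35
eef_pos: [0.6457, -0.1266, 0.1074]
tool_rot: [0.004, -0.057, 0.998, -0.001]
contact_force: [1.2, -0.2, -0.5]
gripper_width: 0.415
grasp_force: 60.2
```

```bash
python3 -c "
from h import *
p,r,o=tool();print(p,o['t'],o['gripper_width'])
plan(.6516,.0647,.105,85)"
```

```text
[ 0.64566209 -0.12655498  0.10737547] 5.35 0.41513439895474286
shift cm [-2.77 18.93  0.23] norm 19.14 turn 11.54 yaw now 96.54
```

Call:
carry_out(targets=[[-0.5, 3.8, 0, 0, -1], [-0.5, 3.8, 0, 0, -1], [-0.6, 3.8, 0, 0, -1], [-0.6, 3.8, 0, 0, -1], [-0.6, 3.7, 0, 0, -1], [0, 0, 0, 5.8, -1], [0, 0, 0, 5.8, -1], [0, 0, 0, 0, -1], [0, 0, 0, 0, -1]])

```text
t: 6.25
eef_pos: [0.6483, 0.065, 0.1019]
tool_rot: [-0.0, 0.043, 0.999, -0.0]
contact_force: [0.3, -0.9, -1.4]
gripper_width: 0.411
grasp_force: 60.4
```

```bash
python3 - <<'E'
from h import *
p,r,o=tool();print(p,o['t'],o['gripper_width'])
plan(.6516,.0647,.013,85)
c,im=wrist('w4',s=1.4)
O=np.array([.622,.1395]);a=np.radians(-5);M=np.array([[np.cos(a),-np.sin(a)],[np.sin(a),np.cos(a)]])
J=lambda pts: np.array([[*(O+M@np.array(q[:2])),q[2]] for q in pts])
im2=cv2.resize(im,None,fx=1.4,fy=1.4,interpolation=cv2.INTER_CUBIC)
for P in (J([(.1,-.115,.06),(.1,.115,.06),(.125,.115,.06),(.125,-.115,.06)]),J([(-.0575,-.115,.06),(-.0575,.115,.06),(-.0825,.115,.06),(-.0825,-.115,.06)]),J([(-.19,-.045,.04),(-.19,.045,.04),(-.12,.045,.04),(-.12,-.045,.04)]),J([(-.0245,.028,.05),(-.0245,.108,.05),(.0895,.108,.05),(.0895,.028,.05)])):
    cv2.polylines(im2,[np.int32(proj(c,P,True)*1.4)],True,(255,0,255),1)
save('w4o',im2)
E
```

```text
[0.64834016 0.06496934 0.10185973] 6.25 0.410941258499763
shift cm [-0.33  0.    8.89] norm 8.89 turn 0.11 yaw now 85.11
```

View pics/w4o.png

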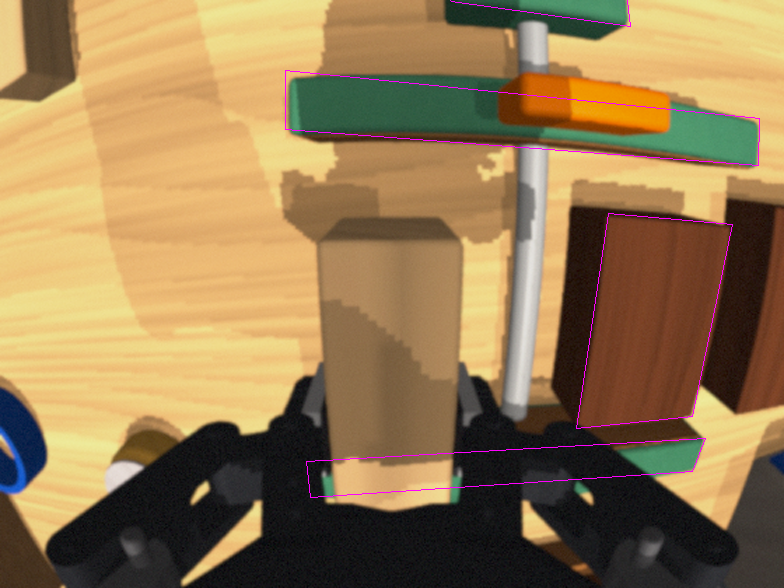

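The overlaid jig model matches jaw, blank and housing within a few px, and the spacer is held straight above the bay. I'll lower it, open the fingers partway and rise.

Call:
carry_out(targets=[[-0.3, 0, 2.5, 0, -1], [0, 0, 3.0, 0, -1], [0, 0, 2.0, 0, -1], [0, 0, 0.9, 0, -1], [0, 0, 0.3, 0, -1], [0, 0, 0, 0, -1], [0, 0, 0, 0, 0.3], [0, 0, 0, 0, 0.3], [0, 0, 0, 0, 0.3], [0, 0, 0, 0, 0.3]])

```text
t: 7.3
eef_pos: [0.6522, 0.0651, 0.0159]
tool_rot: [0.0, 0.044, 0.999, 0.0]
contact_force: [-0.5, 0.1, 0.2]
gripper_width: 0.652
grasp_force: 0.0
```

Call:
carry_out(targets=[[0, 0, -2, 0, 0.3], [0, 0, -4, 0, 0.3], [0, 0, -4, 0, 0.3], [0, 0, -4, 0, 0.3], [0, 0, 0, 0, 0.3]])

```text
t: 7.8
eef_pos: [0.6557, 0.0649, 0.1619]
tool_rot: [0.005, 0.044, 0.999, 0.001]
contact_force: [0.5, 1.0, 0.4]
gripper_width: 0.65
grasp_force: 0.0
```

```bash
python3 - <<'E'
from h import *
p,r,o=tool();print(p,o['t'],o['gripper_width'])
O=np.array([.622,.1395]);a=np.radians(-5);M=np.array([[np.cos(a),-np.sin(a)],[np.sin(a),np.cos(a)]])
tab=O+M@np.array([-.0575-.0125,0]); print('tab/jaw centre',tab)
plan(*(O+M@np.array([-.0575-.0125-.045,0])),.15,85)
E
```

```text
[0.6557141  0.06493157 0.16186705] 7.8 0.6501990565227405
tab/jaw centre [0.55226637 0.1456009 ]
shift cm [15.53  7.12  1.04] norm 17.11 turn -0.04 yaw now 84.96
```

Call:
carry_out(targets=[[3.9, 1.8, 0, 0, -1], [3.9, 1.8, 0, 0, -1], [3.9, 1.8, 0, 0, -1], [3.8, 1.7, 0, 0, -1], [0, 0, 0, 0, -1], [0, 0, 4, 0, -1], [0, 0, 4, 0, -1], [0, 0, 1.2, 0, -1], [0, 0, 0, 0, -1]])

```text
t: 8.7
eef_pos: [0.5026, 0.1484, 0.0618]
tool_rot: [-0.002, 0.044, 0.999, -0.001]
contact_force: [-0.1, -1.1, 0.5]
gripper_width: -0.004
grasp_force: 0.0
```

```bash
python3 - <<'E'
from h import *
p,r,o=tool();print(p,o['t'],o['gripper_width'])
O=np.array([.622,.1395]);a=np.radians(-5);M=np.array([[np.cos(a),-np.sin(a)],[np.sin(a),np.cos(a)]])
print('jig',M.T@(p[:2]-O)); plan(*(O+M@np.array([-.014-.0205-.011,0])),.068,85)
E
```

```text
[0.50263482 0.14835727 0.06184435] 8.7 -0.0037320837443476943
jig [-0.11968292 -0.0015798 ]
shift cm [-7.42  0.16 -0.64] norm 7.45 turn -0.05 yaw now 84.95
```

Call:
carry_out(targets=[[-1.5, 0, -0.3, 0, -1], [-1.0, 0, 0, 0, -1], [-0.5, 0, 0, 0, -1], [-0.5, 0, 0, 0, -1], [-0.5, 0, 0, 0, -1], [-0.5, 0, 0, 0, -1], [-0.5, 0, 0, 0, -1], [-0.5, 0, 0, 0, -1], [-0.5, 0, 0, 0, -1], [-0.5, 0, 0, 0, -1]])

```text
t: 9.7
eef_pos: [0.5685, 0.1438, 0.0662]
tool_rot: [-0.0, 0.044, 0.999, 0.0]
contact_force: [-7.4, 1.2, 5.8]
gripper_width: -0.002
grasp_force: 3.5
```

Call:
carry_out(targets=[[-0.3, 0, 0, 0, -1], [-0.2, 0, 0, 0, -1], [-0.1, 0, 0, 0, -1], [0, 0, 0, 0, -1]])

```text
t: 10.1
eef_pos: [0.5739, 0.1433, 0.0662]
tool_rot: [-0.001, 0.044, 0.999, 0.0]
contact_force: [-5.8, 2.1, 4.3]
gripper_width: 0.0
grasp_force: 3.2
```

Call:
carry_out(targets=[[-0.1, 0, 0, 0, -1], [-0.1, 0, 0, 0, -1], [-0.1, 0, 0, 0, -1], [0, 0, 0, 0, -1]])

```text
t: 10.5
eef_pos: [0.5767, 0.1431, 0.0661]
tool_rot: [-0.001, 0.044, 0.999, 0.0]
contact_force: [-6.0, 2.5, 5.8]
gripper_width: -0.007
grasp_force: 3.4
```

Call:
carry_out(targets=[[-0.1, 0, 0, 0, -1], [-0.1, 0, 0, 0, -1], [0, 0, 0, 0, -1]])

```text
t: 10.8
eef_pos: [0.5772, 0.143, 0.0659]
tool_rot: [-0.002, 0.044, 0.999, -0.0]
contact_force: [-10.7, 3.2, 7.6]
gripper_width: 0.003
grasp_force: 5.4
```

Call:
carry_out(targets=[[-0.1, 0, 0, 0, -1], [-0.1, 0, 0, 0, -1], [-0.1, 0, 0, 0, -1], [0, 0, 0, 0, -1]])

```text
t: 11.2
eef_pos: [0.5772, 0.143, 0.0657]
tool_rot: [-0.005, 0.043, 0.999, -0.0]
contact_force: [-19.8, 2.8, 15.6]
gripper_width: -0.0
grasp_force: 10.1
```

Call:
carry_out(targets=[[-0.2, 0, 0, 0, -1], [-0.2, 0, 0, 0, -1], [-0.2, 0, 0, 0, -1], [0, 0, 0, 0, -1]])

```text
t: 11.6
eef_pos: [0.577, 0.1429, 0.0651]
tool_rot: [-0.012, 0.043, 0.999, -0.0]
contact_force: [-37.1, 2.3, 31.4]
gripper_width: 0.002
grasp_force: 19.2
```

Call:
carry_out(targets=[[1.0, 0, 0, 0, -1], [1.0, 0, 0, 0, -1], [1.5, 0, 0, 0, -1], [0, 0, -4.5, 0, -1], [0, 0, -4.5, 0, -1], [0, 0, -4.5, 0, -1], [0, 0, -4.5, 0, 1], [0, 0, 0, 0, 1], [0, 0, 0, 0, 1]])

```text
t: 12.5
eef_pos: [0.555, 0.1447, 0.2477]
tool_rot: [0.002, 0.044, 0.999, 0.001]
contact_force: [-0.6, -0.5, -1.4]
gripper_width: 0.511
grasp_force: 0.0
```

```bash
python3 - <<'E'
from h import *
p,r,o=tool();print(p,o['t'],o['contact_force'])
c,im=wrist('w5')
save('w5c',im,(150,0,430,210),2.85)
E
```

```text
[0.55498927 0.1446598  0.24765285] 12.5 [-0.64489778 -0.53287485 -1.35050974]
```

View pics/w5c.png

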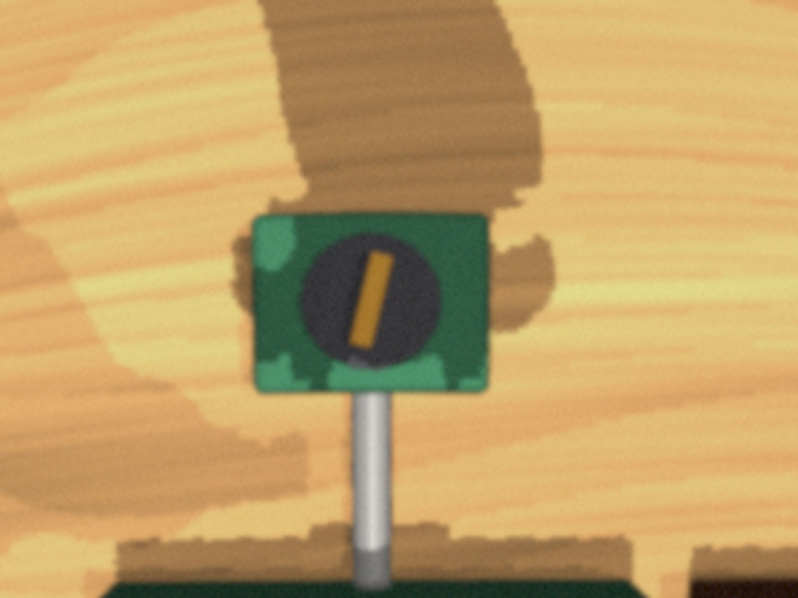

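The crop shows the brass bar from (380,252) to (361,347) on the disc centred at (371,301). I'll compute the bar pose, confirm the jaw from the orange tab, and get the key pose from the red top face in two views.

```bash
cat >> h.py <<'E'
O=np.array([.622,.1395]);_a=np.radians(-5);M=np.array([[np.cos(_a),-np.sin(_a)],[np.sin(_a),np.cos(_a)]])
def mask(im,h0,h1,smin,vmin):
    h=cv2.cvtColor(im,cv2.COLOR_RGB2HSV); m=(h[...,1]>=smin)&(h[...,2]>=vmin)
    H=h[...,0]; m&=((H>=h0)&(H<=h1)) if h0<h1 else ((H>=h0)|(H<=h1))
    n,l,s,ct=cv2.connectedComponentsWithStats(m.astype(np.uint8)); return n,l,s,ct
E
python3 - <<'E'
from h import *
np.set_printoptions(precision=4,suppress=True)
c=cal('w5'); im=cv2.imread('pics/w5_raw.png')[:,:,::-1].copy()
b=onz(c,np.array([(380,252),(361,347)])/2.85+[150,0],.06,True); print('bar',b,b.mean(0),np.degrees(np.arctan2(*(b[1]-b[0])[[1,0]])),np.linalg.norm(b[1]-b[0]))
dk=onz(c,np.array([(371,301)])/2.85+[150,0],.046,True); print('disc',dk)
n,l,s,ct=mask(im,8,18,200,150)
for i in range(1,n):
    if s[i,4]>60: print('orange',s[i],(M.T@(onz(c,ct[i],.096,True)[0,:2]-O)))
rays=[]
for nm in('w2','w3'):
    c=cal(nm); im=cv2.imread(f'pics/{nm}_raw.png')[:,:,::-1].copy()
    n,l,s,ct=mask(im,170,5,200,140)
    for i in range(1,n):
        if s[i,4]>150:
            ys,xs=np.nonzero(l==i); P=onz(c,np.c_[xs,ys],.116,True)[:,:2]
            r=cv2.minAreaRect((P*1000).astype(np.float32)); print(nm,s[i],'rect',r,'mean',P.mean(0))
E
```

```text
bar [[0.4515 0.1578 0.06  ]
 [0.4848 0.1482 0.06  ]] [0.4682 0.153  0.06  ] -16.159671474520284 0.03460769411789067
disc [[0.4682 0.1532 0.046 ]]
orange [251 231  61  16 358] [-0.0294  0.0016]
w2 [155 166  50  31 866] rect ((479.2095031738281, -325.1247253417969), (55.685020446777344, 19.59044075012207), 63.93983840942383) mean [ 0.4794 -0.3246]
w3 [ 72   6  45  35 887] rect ((479.6725158691406, -324.1855773925781), (56.483314514160156, 21.32591438293457), 63.5198860168457) mean [ 0.4803 -0.323 ]
w3 [ 44 179  23  28 354] rect ((659.8656616210938, -366.957275390625), (30.84229850769043, 23.64230728149414), 34.75651931762695) mean [ 0.6591 -0.3667]
```

```bash
python3 -c "
from h import *
plan(.4795,-.3245,.29,-26.3)"
```

```text
shift cm [  3.27 -47.38  -4.4 ] norm 47.69 turn -68.75 yaw now 84.95
```

Call:
carry_out(targets=[[0.3, -4.3, -0.8, 0, 1], [0.3, -4.3, -0.8, 0, 1], [0.3, -4.3, -0.8, 0, 1], [0.3, -4.3, -0.8, 0, 1], [0.3, -4.3, -0.8, 0, 1], [0.3, -4.3, -0.4, 0, 1], [0.3, -4.3, 0, 0, 1], [0.3, -4.3, 0, 0, 1], [0.3, -4.3, 0, 0, 1], [0.3, -4.3, 0, 0, 1], [0.3, -4.3, 0, 0, 1]])

```text
t: 13.65
eef_pos: [0.4781, -0.325, 0.2885]
tool_rot: [-0.001, 0.044, 0.999, 0.0]
contact_force: [0.2, -0.4, -0.1]
gripper_width: 1.001
grasp_force: 0.0
```

Call:
carry_out(targets=[[0, 0, 0, 8.5, 1], [0, 0, 0, 8.5, 1], [0, 0, 0, 8.5, 1], [0, 0, 0, 8.5, 1], [0, 0, 0, 8.5, 1], [0, 0, 0, 8.5, 1], [0, 0, 0, 8.5, 1], [0, 0, 0, 8.5, 1], [0, 0, 0, 8.5, 1], [0, 0, 0, 8.5, 1], [0, 0, 0, 8.5, 1], [0, 0, 0, 8.5, 1]])

```text
t: 14.85
eef_pos: [0.4785, -0.3234, 0.2887]
tool_rot: [-0.001, 0.806, 0.592, -0.001]
contact_force: [-0.5, 1.1, 0.5]
gripper_width: 1.002
grasp_force: 0.0
```

Call:
carry_out(targets=[[0, 0, 0, 8.5, 1], [0, 0, 0, 0, 1], [0, 0, 0, 0, 1]])

```text
t: 15.15
eef_pos: [0.4788, -0.3234, 0.2892]
tool_rot: [-0.0, 0.845, 0.535, -0.001]
contact_force: [-0.3, -0.5, -1.6]
gripper_width: 0.999
grasp_force: 0.0
```

```bash
python3 - <<'E'
from h import *
p,r,o=tool();print(p,o['t'],o['q'].round(2))
c,im=wrist('w6')
n,l,s,ct=mask(im,170,5,200,140)
for i in range(1,n):
    if s[i,4]>150:
        ys,xs=np.nonzero(l==i); P=onz(c,np.c_[xs,ys],.116,True)[:,:2]
        print(s[i],'rect',cv2.minAreaRect((P*1000).astype(np.float32)),'mean',P.mean(0))
plan(.4795,-.3245,.08,-26.3)
E
```

```text
[ 0.47877426 -0.32335269  0.28921927] 15.15 [-0.33  0.44  1.11  1.77 -0.42  1.2   0.47]
[271 166  22  55 831] rect ((479.7367248535156, -324.7764892578125), (55.59541320800781, 21.00977325439453), 64.7347640991211) mean [ 0.48380694 -0.31938833]
[438 172  22  29 369] rect ((649.7293090820312, -395.3934631347656), (28.38604736328125, 22.23404312133789), 34.81618881225586) mean [ 0.64970687 -0.39479   ]
shift cm [-0.05  0.13 20.95] norm 20.95 turn 0.96 yaw now -25.34
```

Call:
carry_out(targets=[[-0.1, 0.1, 4.5, 0, 1], [0, 0, 4.5, 0, 1], [0, 0, 4.5, 0, 1], [0, 0, 4.5, 0, 1], [0, 0, 2.8, 0, 1], [0, 0, 0, 0, -1], [0, 0, 0, 0, -1], [0, 0, 0, 0, -1], [0, 0, 0, 0, -1], [0, 0, 0, 0, -1], [0, 0, 0, 0, -1], [0, 0, 0, 0, -1]], force=90)

```text
t: 16.4
eef_pos: [0.4803, -0.3254, 0.0841]
tool_rot: [0.001, 0.846, 0.534, 0.001]
contact_force: [-1.6, 1.7, 7.4]
gripper_width: 0.269
grasp_force: 88.0
```

```bash
python3 - <<'E'
from h import *
p,r,o=tool();print(p,o['t'],o['gripper_width'],o['grasp_force'],o['contact_force'])
plan(.4797,-.3248,.29,-25.3)
E
```

```text
[ 0.4803144  -0.32537673  0.08414958] 16.4 0.2694352038549387 87.98299670219421 [-1.60086285  1.69103336  7.35728427]
shift cm [  0.03  -0.03 -20.59] norm 20.59 turn -0.21 yaw now -25.51
```

Call:
carry_out(targets=[[0, 0, -2, 0, -1], [0, 0, -4, 0, -1], [0, 0, -4, 0, -1], [0, 0, -4, 0, -1], [0, 0, -4, 0, -1], [0, 0, -2, 0, -1], [0, 0, 0, 0, -1]])

```text
t: 17.1
eef_pos: [0.4806, -0.326, 0.2856]
tool_rot: [0.002, 0.846, 0.534, 0.002]
contact_force: [-0.4, 0.1, -3.0]
gripper_width: 0.268
grasp_force: 89.2
```

```bash
python3 - <<'E'
from h import *
p,r,o=tool();print(p,o['t'],o['gripper_width'],o['grasp_force'],o['contact_force'])
plan(.468,.153,.29,73.8)
E
```

```text
[ 0.48059797 -0.32595054  0.28557294] 17.1 0.2683865913047428 89.1722059249878 [-0.44925621  0.11989059 -3.01703616]
shift cm [ 42.68 -21.76  -0.55] norm 47.91 turn 80.69 yaw now -25.51
```

Call:
carry_out(targets=[[2.5, -1.3, 0, 0, -1], [3.8, -1.9, 0, 0, -1], [3.8, -1.9, 0, 0, -1], [3.8, -1.9, 0, 0, -1], [3.8, -1.9, 0, 0, -1], [3.8, -1.9, 0, 0, -1], [3.8, -1.9, 0, 0, -1], [3.8, -1.9, 0, 0, -1], [3.8, -1.9, 0, 0, -1], [3.8, -2.0, 0, 0, -1], [3.8, -2.0, 0, 0, -1], [2.2, -1.3, 0, 0, -1]])

```text
t: 18.3
eef_pos: [0.4652, 0.1585, 0.2809]
tool_rot: [-0.0, 0.845, 0.535, -0.001]
contact_force: [1.0, 0.6, -3.2]
gripper_width: 0.267
grasp_force: 88.9
```

Call:
carry_out(targets=[[0, 0, 0, -8.2, -1], [0, 0, 0, -8.2, -1], [0, 0, 0, -8.2, -1], [0, 0, 0, -8.2, -1], [0, 0, 0, -8.2, -1], [0, 0, 0, -8.2, -1], [0, 0, 0, -8.2, -1], [0, 0, 0, -8.2, -1], [0, 0, 0, -8.2, -1], [0, 0, 0, -8.2, -1], [0, 0, 0, -8.2, -1], [0, 0, 0, -8.2, -1]])

```text
t: 19.5
eef_pos: [0.4656, 0.1542, 0.2809]
tool_rot: [-0.001, 0.146, 0.989, -0.001]
contact_force: [0.4, 0.4, -3.2]
gripper_width: 0.273
grasp_force: 89.2
```

Call:
carry_out(targets=[[0, 0, 0, -0.5, -1], [0, 0, 0, 0, -1], [0, 0, 0, 0, -1]])

```text
t: 19.8
eef_pos: [0.4664, 0.1544, 0.2818]
tool_rot: [-0.0, 0.146, 0.989, -0.0]
contact_force: [0.3, 0.7, -3.0]
gripper_width: 0.268
grasp_force: 89.1
```

```bash
python3 - <<'E'
from h import *
p,r,o=tool();print(p,o['t'],o['gripper_width'],o['contact_force'],o['q'].round(2),r.as_matrix()[:,2].round(4))
plan(.468,.153,.16,73.8)
E
```

```text
[0.46642486 0.15436261 0.28181503] 19.8 0.2680715757545101 [ 0.30878785  0.65096661 -3.00969098] [-1.27  0.15  0.94  1.96 -0.14  1.09  1.  ] [-7.e-04 -4.e-04 -1.e+00]
shift cm [-0.2  -0.08 12.18] norm 12.18 turn -0.58 yaw now 73.22
```

Call:
carry_out(targets=[[-0.2, -0.1, 3, -0.6, -1], [0, 0, 4, 0, -1], [0, 0, 4, 0, -1], [0, 0, 1.2, 0, -1], [0, 0, 0, 0, -1], [0, 0, 0, 0, -1]])

```text
t: 20.4
eef_pos: [0.4696, 0.1531, 0.1616]
tool_rot: [0.001, 0.14, 0.99, 0.0]
contact_force: [0.5, 0.1, -2.2]
gripper_width: 0.266
grasp_force: 89.2
```

```bash
python3 - <<'E'
from h import *
p,r,o=tool();print(p,o['t'],o['contact_force'])
plan(.468,.153,.13,73.8)
c,im=wrist('w7')
im2=cv2.resize(im[60:380,120:440],None,fx=1.85,fy=1.85,interpolation=cv2.INTER_CUBIC)
b=np.radians(-16.2);e=np.array([np.cos(b),np.sin(b)]);n=np.array([-e[1],e[0]]);C=np.array([.4682,.153])
for P,z,col in (((.017,.004),.06,(255,0,0)),((.02,.0195),p[2]-.0841,(0,0,255)),((.03,.012),p[2]-.0841+.116,(0,255,0))):
    B=[[*(C+sx*P[0]*e+sy*P[1]*n),z] for sx,sy in((-1,1),(-1,-1),(1,-1),(1,1))]
    cv2.polylines(im2,[np.int32((proj(c,B,True)-[120,60])*1.85)],True,col,1)
save('w7o',im2)
E
```

```text
[0.46960223 0.15312523 0.16161906] 20.4 [ 0.4965035   0.10758477 -2.16049356]
shift cm [ 0.16 -0.06  3.16] norm 3.17 turn 0.12 yaw now 73.92
```

View pics/w7o.png

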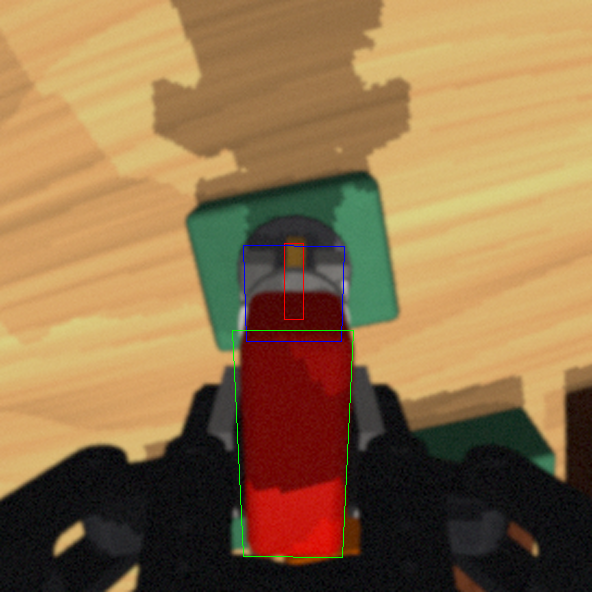

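The overlay shows the bar (294,240–320) centred under the key's slot, and the foot outline matches. This was the last picture I may view. Next I lower the key onto the bar.

Call:
carry_out(targets=[[0.2, -0.1, 1.0, 0, -1], [0, 0, 0.8, 0, -1], [0, 0, 0.6, 0, -1], [0, 0, 0.4, 0, -1], [0, 0, 0.2, 0, -1], [0, 0, 0, 0, -1]])

```text
t: 21.05
eef_pos: [0.4664, 0.1524, 0.1303]
tool_rot: [-0.0, 0.14, 0.99, -0.0]
contact_force: [-0.2, -0.3, -2.6]
gripper_width: 0.266
grasp_force: 89.6
```

Call:
carry_out(targets=[[0, 0, 0.1, 5, -1], [0, 0, 0, 6, -1], [0, 0, 0, 6, -1], [0, 0, 0, 6, -1], [0, 0, 0, 6, -1], [0, 0, 0, 6, -1], [0, 0, 0, 0, -1]])

```text
t: 21.75
eef_pos: [0.4675, 0.1541, 0.13]
tool_rot: [0.001, 0.431, 0.903, 0.001]
contact_force: [0.2, 3.9, 3.4]
gripper_width: 0.266
grasp_force: 90.3
```

```bash
cat >> h.py <<'E'
def st():
    p,r,o=tool(); m=r.as_matrix(); print(p.round(4),o['t'],'F',o['contact_force'].round(1),'T',o['torque'].round(2),'yaw',np.degrees(np.arctan2(m[1,1],m[0,1])).round(2),'w',round(o['gripper_width'],3),'tilt',m[:2,2].round(4))
E
python3 -c "
from h import *
st()"
```

```text
[0.4675 0.1541 0.13  ] 21.75 F [0.2 3.9 3.4] T [ 1.17 -0.11  0.05] yaw 38.98 w 0.266 tilt [0.0022 0.0018]
```

Call:
carry_out(targets=[[0, 0, 0, 5, -1], [0, 0, 0, 5, -1], [0, 0, 0, 5, -1], [0, 0, 0, 0, -1]])

```text
t: 22.15
eef_pos: [0.4678, 0.154, 0.1301]
tool_rot: [0.001, 0.544, 0.839, 0.001]
contact_force: [1.9, 3.9, 3.7]
gripper_width: 0.262
grasp_force: 90.4
```

```bash
python3 -c "
from h import *
st()"
```

```text
[0.4678 0.154  0.1301] 22.15 F [1.9 3.9 3.7] T [ 1.45 -0.57  0.03] yaw 24.12 w 0.262 tilt [0.0029 0.0016]
```

Call:
carry_out(targets=[[0, 0, 0, 4, -1], [0, 0, 0, 4, -1], [0, 0, 0, 0, -1]])

```text
t: 22.45
eef_pos: [0.468, 0.1538, 0.13]
tool_rot: [0.001, 0.601, 0.799, 0.002]
contact_force: [3.0, 4.6, 4.6]
gripper_width: 0.273
grasp_force: 90.4
```

```bash
python3 -c "
from h import *
st()"
```

```text
[0.468  0.1538 0.13  ] 22.45 F [3.  4.6 4.6] T [ 1.49 -0.77  0.06] yaw 16.16 w 0.273 tilt [0.0032 0.0016]
```

Call:
carry_out(targets=[[0, 0, 0, 3, -1], [0, 0, 0, 3, -1], [0, 0, 0, 0, -1]])

```text
t: 22.75
eef_pos: [0.4682, 0.1537, 0.1301]
tool_rot: [0.001, 0.64, 0.768, 0.001]
contact_force: [3.3, 4.5, 2.7]
gripper_width: 0.271
grasp_force: 90.2
```

```bash
python3 -c "
from h import *
st()"
```

```text
[0.4682 0.1537 0.1301] 22.75 F [3.3 4.5 2.7] T [ 1.21 -0.97  1.28] yaw 10.42 w 0.271 tilt [0.0035 0.0004]
```

Call:
carry_out(targets=[[0, 0, 0, 3, -1], [0, 0, 0, 3, -1], [0, 0, 0, 0, -1]])

```text
t: 23.05
eef_pos: [0.468, 0.1533, 0.1301]
tool_rot: [0.002, 0.678, 0.735, 0.0]
contact_force: [1.9, 2.0, 4.7]
gripper_width: 0.263
grasp_force: 101.4
```

```bash
python3 -c "
from h import *
st()"
```

```text
[0.468  0.1533 0.1301] 23.05 F [1.9 2.  4.7] T [ 0.56 -0.84  2.85] yaw 4.67 w 0.263 tilt [ 0.0029 -0.0016]
```

The torque jumped from 0.06 to 2.85 N m after 58° of turn, which matches the expected slack plus travel, so the screw is at its stop. I'll unwind the grip's twist, open, and rise clear.

Call:
carry_out(targets=[[0, 0, 0, -4, -1], [0, 0, 0, -4, -1], [0, 0, 0, -2, -1], [0, 0, 0, 0, -1]])

```text
t: 23.45
eef_pos: [0.4679, 0.153, 0.13]
tool_rot: [0.001, 0.615, 0.789, 0.002]
contact_force: [4.2, 4.4, 3.0]
gripper_width: 0.266
grasp_force: 90.4
```

```bash
python3 -c "
from h import *
st()"
```

```text
[0.4679 0.153  0.13  ] 23.45 F [4.2 4.4 3. ] T [ 1.1  -1.23  0.19] yaw 14.13 w 0.266 tilt [0.0033 0.0015]
```

Call:
carry_out(targets=[[0, 0, 0, 0, 0], [0, 0, 0, 0, 0.5], [0, 0, 0, 0, 1], [0, 0, 0, 0, 1], [0, 0, 0, 0, 1], [0, 0, -1, 0, 1], [0, 0, -2, 0, 1], [0, 0, -4, 0, 1], [0, 0, -4, 0, 1], [0, 0, -4, 0, 1], [0, 0, 0, 0, 1], [0, 0, 0, 0, 1]])

```text
t: 24.65
eef_pos: [0.4664, 0.1529, 0.2801]
tool_rot: [-0.0, 0.616, 0.788, 0.001]
contact_force: [0.1, -0.7, -0.3]
gripper_width: 0.999
grasp_force: 0.0
```

```bash
python3 - <<'E'
from h import *
st()
c,im=wrist('w8')
n,l,s,ct=mask(im,170,5,200,100)
for i in range(1,n):
    if s[i,4]>150:
        ys,xs=np.nonzero(l==i); P=onz(c,np.c_[xs,ys],.162,True)[:,:2]
        print(s[i],'rect',cv2.minAreaRect((P*1000).astype(np.float32)),'mean',P.mean(0))
t=imaging.calibration('top'); save('top9',imaging.read_camera('top'))
E
```

```text
[0.4664 0.1529 0.2801] 24.65 F [ 0.1 -0.7 -0.3] T [-0.    0.    0.02] yaw 14.02 w 0.999 tilt [0.0009 0.0017]
[ 268  173   27   67 1718] rect ((467.1277770996094, 154.41696166992188), (21.74505043029785, 57.46665573120117), 14.788354873657227) mean [0.46699933 0.15512745]
```

```bash
python3 -c "
from station import bot
print(bot.hand_in())"
```

```text
the job is handed in; nothing more can be done
None
```

I handed the job in at about 25 s: the 114 mm spacer is in the bay, the sliding jaw is pushed to a firm stop against spacer and blank, and the screw is turned clockwise to its stop (judged by torque and force, not seen) with the key left standing on it.

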